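Seat the core tray in the drying rack's notch and lock it

ROBOT

A 7-joint arm with a two-finger parallel gripper is mounted at the origin on a cart in front of the work surface, level with it; the furniture and walls round the work are solid. World frame = base frame: x ahead of the robot, y to its left, z up, the work surface at z = 0. Lengths are in m, angles in rad, forces in N, time in s.
With the tool pointing down it reaches from about 0.4 to 0.9 m from the base axis. Payload 5.6 kg.
Tool frame: the origin (TCP) lies at the centre of the arm's flange, where the gripper is bolted on; the fingertips stand 190 mm ahead of it and the grasp point (between the pads) lies 171 mm ahead of it; z points along the fingers, y is the direction in which the jaws open and shut (so a half turn about z gives the same grasp; the last joint's range is limited). The gripper opens to 92 mm and grips with 3 to 60 N. Pads are 20 mm wide; open, the fingers measure 128 mm over their backs; the gripper's body (75 mm by 189 mm) begins 69 mm behind the grasp point.
Start: joints at [-1.285, 0.468, -0.012, 1.603, 0.006, 1.071, -0.056], TCP at [0.21, 0.615, 0.405] pointing down, gripper open.
Joint ranges: [-2.53, 2.53], [-0.31, 2.02], [-1.57, 1.55], [0.28, 2.44], [-1.29, 4.43], [0.15, 1.84], [-2.92, 2.92]. Speed limits (rad/s): [2.57, 2.57, 3.14, 3.14, 3.14, 3.14, 3.14].

INTERFACE

Orientations are given as a unit quaternion [w, x, y, z].
In Python, from workcell import bot gives the robot as it stands.
- The arm moves only by the tool play_rows, never from a script. Its argument "plan" is a list of rows, each a list of 7 numbers: the turn, a rotation vector about the tool's x, y, z in rad, then the shift along the tool's x, y, z in m, then the opening in per cent of the stroke, from 0 (shut) to 100 (fully open). A call has 1 to 12 rows; each row is the pose to reach, as a shift and turn from the pose commanded when the call began, along the tool's axes at that moment; what a row does not reach only later rows make up. A row lasts 1/10 s, in which the tool goes at most 50 mm and 8.59 degrees, less where a joint would pass 70% of its speed; a pose out of reach is approached as far as the arm can. A call with a gripper value outside its range is refused whole. The fingers move at their own pace and stop on an object; the grip force is fixed at half the most. Time passes only in rows, so rows that repeat a pose let the fingers close. It gives the time, the measured TCP pose, the force and the opening at its end, in the units of the state.
- bot.get_obs(): the state, without advancing time (a new reading comes with each control period).
- bot.get_image(name): name is "side" or "top" or "wrist"; returns a dict with "pixels" (420x560x3 uint8, red, green, blue), "intrinsics" (3x3 intrinsics, pixels), "rvec" (rotation vector, rad) and "tvec" (3), from world to camera coordinates, as OpenCV has them; the wrist camera has in their place "mount" (4x4, takes a point from camera to tool coordinates, whose origin is the TCP and whose axes are the flange's). Camera axes: x right, y down, z forward; pixel columns grow to the right and rows downward; lengths in m; the calibration is good to about 2 mm. A picture is of the moment at which its call begins: read the wrist's pose just before it. There is no depth.
- bot.hand_in(): hands the job in, once; it reports no verdict.
The state is a dict: "t": time; "joint_positions": joint angles; "joint_velocities": joint speeds; "joint_efforts": joint torques, N m; "tool_pos": TCP position; "tool_rot": TCP orientation; "contact_force": force on the tool from outside, world axes, zero at the start; "wrist_torque": the same for the moment, N m; "finger_gap": opening from 0.0 (shut) to 1.0 (fully open).
Only numpy, scipy, OpenCV 4.12 (cv2) and the standard library are available. Lean on these libraries where they do the work, as an engineer would, in place of code of your own. Each camera call takes 0.05 s, during which the arm holds its last target.

TASK

Push the wooden tray of sand cores along the rack's runners with a fingertip until it drops fully into the locating notch, then swing the turn-button across the tray's rim to lock it in. Only push, with the fingers: do not lift the tray or the cores. The two cores must stay standing in the tray, and the amber stick and the brush lying nearby are to be left alone.

Things in the scene. Friction and masses are not known exactly. Their poses are not given: they have to be found in the camera images.
- rack: Fixed wooden rack, 370 mm along its x (sliding direction) by 330 mm; origin under its centre, on the table. Two runners along x, 30 mm wide, at y = -100 and +100 mm, tops 40 mm above the table; between them it is open down to cross bars 12 mm high. Side guides: inner faces at y = -153, +153 mm, 52 mm high. Middle of the +x end: post block 44 mm wide, x 155 to 185 mm, 62 mm high.
- notch (a point): Midway between the runners' two notches, at their floor: 65 mm along +x from the rack's origin, 30 mm above the table. Each notch is 10 mm deep, from x = -5.5 to +135.5 mm in the rack frame. A seated tray has its origin here, with 6 mm of play along x.
- tray: Loose dark wooden tray, 135 (its x, along the rack's x) x 300 x 28 mm, walls 9, floor 6 mm, 0.4 to 0.8 kg; origin: centre of underside. Starts across the runners on the -x side of the notch, origin 40 mm above the table; push the outside of its -x wall, between the runners. Seated: origin at 30, rim at 58 mm. The leading edge dips first; a hard push can hold the rear edge up until eased.
- core_wide: Loose sand core, 48 mm wide, 50 mm tall, about 0.1 kg, standing in the tray near one end (tray y about +85 mm); origin at the centre of its foot, z axis up along the core.
- core_slim: Loose sand core, 38 mm wide, 62 mm tall, 0.05 kg, standing in the tray near the other end (tray y about -85 mm); origin at the centre of its foot, z axis up along the core.
- turn_button (a joint): Angle (rad) of the wooden bar 74 x 20 x 10 mm on a vertical pivot, underside 62 mm above the table, long end reaching 62 mm from the pivot. At 0 the long end points along the rack's -y; grows clockwise seen from above; at 1.57 (stop) it points along the rack's -x, over the seated tray's rim. Starts -0.5 to 0.15. Light friction (0.03 N m); stays where left. An unseated tray blocks it.
- button_pivot (a point): On the pivot axis of the turn-button, at its top face: 170 mm along +x from the rack's origin, 72 mm above the table.
- button_peg (a point): Top centre of the upright round peg on the turn-button's long end: 14 mm thick, 24 mm tall (72 to 96 mm above the table), 53 mm from the pivot. Push it sideways to swing the button.
- amber_bar: Loose cast amber resin stick, 29 x 263 x 15 mm, lying on the table right of the rack; origin at the centre of its underside. Leave alone.
- flat_brush: Loose flat dusting brush with wooden handle, 61 x 229 x 18 mm, lying on the table right of the amber stick; origin at its centre, underside. Leave alone.
Mind the look-alikes: they are no part of the job. Leave any purple or red look-alike of the core_slim alone.

How it is judged:
On the way, in this order (a step that is already met when the one before it is completed fails the run):
1. the tray has dropped into the notch of both runners (z of tray in the frame of notch below 0.003 m and angle between tray's own z axis and vertical below 0.025 rad and horizontal distance between tray and notch below 0.008 m), for 0.2 s.
2. the turn-button lies across the tray's rim (all of step 1 and value of joint turn_button above 1.25 rad), for 0.2 s.
At the end, for the whole second after the job is handed in: The tray rests flat in the notch of both runners (origin within 3 mm in height and 8 mm sideways of the notch point, tilt under 0.025 rad), the turn-button is past 1.25 rad, so across the rim, both cores stand upright (within 0.2 rad) on the tray's floor, and all is at rest (all of step 2 and angle between each of core_wide, core_slim's own z axis and vertical below 0.2 rad and z of core_wide in the frame of tray between 0 and 0.012 m and z of core_slim in the frame of tray between 0 and 0.012 m and linear speed of each of tray, core_wide, core_slim below 0.02 m/s); the robot touches nothing.
It fails at once if the amber stick or the brush was moved more than 15 mm (distance of any of amber_bar, flat_brush from where it was at the start of the episode above 0.015 m).
It fails at once if the tray was lifted or tipped off the runners (z of tray in the frame of notch above 0.02 m or angle between tray's own z axis and vertical above 0.2 rad).
It fails at once if the wide core was tipped or lifted out (angle between core_wide's own z axis and vertical above 0.5 rad or z of core_wide in the frame of tray above 0.02 m).
It fails at once if the slim core was tipped or lifted out (angle between core_slim's own z axis and vertical above 0.5 rad or z of core_slim in the frame of tray above 0.02 m).
It fails at once if the tray was pushed with the arm or the gripper's body instead of the fingers (contact force between the arm and tray above 3 N).
It also fails if it takes over 64 s, if anything falls off the work surface, if the arm or the gripper's body presses on something with over 40 N, if the wrist force passes 120 N, or if a joint passes its speed limit or range.

## Working session

There is one attempt and no reset: what is moved stays moved. The work goes in short steps, Python scripts to look and compute and a tool call to move; the robot and the scene stay as the last step left them, time stands still between calls to the robot, and variables do not carry over. Pictures are saved under pics/ and viewed, and the job is handed in when it is done.

Besides the shell and the picture viewer there is one more tool, called after "Call:" as name([rows], argument=value, ...), one row to a line, values as JSON. play_rows: Moves the arm, as the interface text tells. Its arguments: {"type":"object","properties":{"plan":{"type":"array"}},"required":["plan"]}

```bash
ls; mkdir -p pics
python3 - <<'E'
from workcell import bot
import cv2,pickle,numpy as np
o=bot.get_obs();print({k:np.round(v,3) for k,v in o.items()})
d={}
for n in("side","top","wrist"):
    im=bot.get_image(n);d[n]=im
    cv2.imwrite(f"pics/a_{n}.png",cv2.cvtColor(im["pixels"],cv2.COLOR_RGB2BGR))
    print(n,{k:np.round(v,3).tolist() for k,v in im.items() if k!="pixels"})
pickle.dump((o,d),open("a.pkl","wb"))
E
```

```text
pics
{'t': np.float64(0.0), 'joint_positions': array([-1.285,  0.468, -0.012,  1.604,  0.006,  1.071, -0.056]), 'joint_velocities': array([-0.001,  0.   ,  0.   ,  0.   , -0.   , -0.001,  0.002]), 'joint_efforts': array([-1.0000e-03, -5.2058e+01, -1.3000e-02, -2.4375e+01, -5.7000e-02,
        1.7000e-02,  0.0000e+00]), 'tool_pos': array([0.21 , 0.615, 0.404]), 'tool_rot': array([-0.   ,  0.164,  0.987, -0.001]), 'contact_force': array([-0.209, -0.07 , -0.304]), 'wrist_torque': array([-0.026, -0.064,  0.021]), 'finger_gap': np.float64(0.995)}
side {'intrinsics': [[399.658, 0.0, 274.511], [0.0, 399.658, 207.107], [0.0, 0.0, 1.0]], 'rvec': [0.544, -2.608, 1.272], 'tvec': [0.534, 0.275, 0.668]}
top {'intrinsics': [[382.102, 0.0, 277.448], [0.0, 382.102, 202.893], [0.0, 0.0, 1.0]], 'rvec': [2.236, -1.956, 0.21], 'tvec': [-0.175, 0.627, 1.069]}
wrist {'intrinsics': [[295.828, 0.0, 278.086], [0.0, 295.828, 203.621], [0.0, 0.0, 1.0]], 'mount': [[0.0, -0.96, -0.281, 0.08], [1.0, 0.001, -0.001, 0.0], [0.001, -0.281, 0.96, 0.019], [0.0, 0.0, 0.0, 1.0]]}
```

View pics/a_top.png

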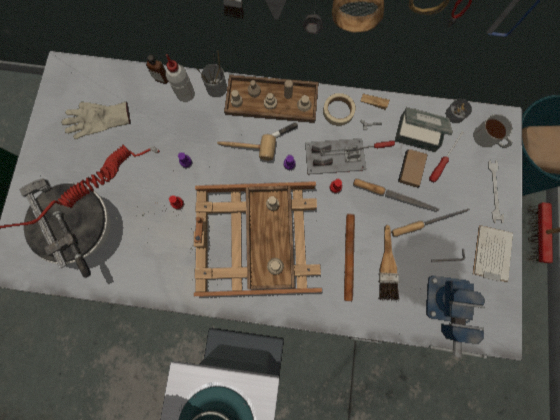

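View pics/a_side.png

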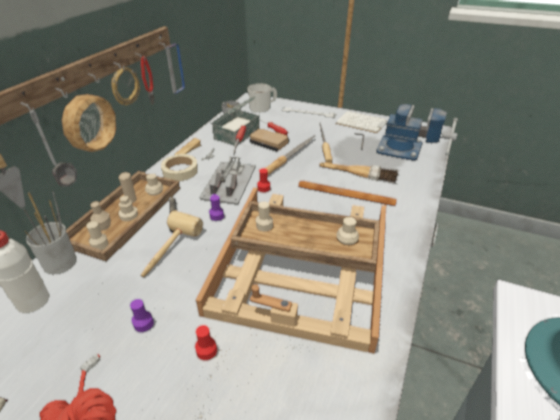

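View pics/a_wrist.png

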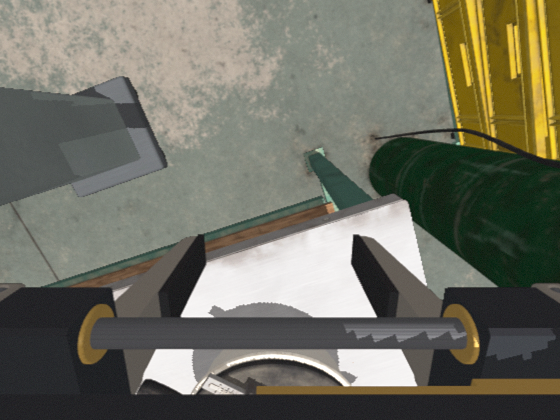

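```bash
cat > h.py <<'E'
import numpy as np,cv2,pickle
def RT(im):
    R=cv2.Rodrigues(np.array(im["rvec"],float))[0];return R,np.array(im["tvec"],float)
def ray(im,uv,z):
    R,t=RT(im);K=np.array(im["intrinsics"])
    d=R.T@np.linalg.inv(K)@np.array([uv[0],uv[1],1.]);c=-R.T@t
    return c+d*(z-c[2])/d[2]
def proj(im,p):
    R,t=RT(im);q=np.array(im["intrinsics"])@(R@np.array(p,float)+t);return q[:2]/q[2]
def crop(im,x0,y0,x1,y1,s,fn):
    a=cv2.cvtColor(im["pixels"],cv2.COLOR_RGB2BGR)[y0:y1,x0:x1]
    cv2.imwrite(fn,cv2.resize(a,None,fx=s,fy=s,interpolation=cv2.INTER_CUBIC))
E
python3 - <<'E'
from h import *
o,d=pickle.load(open("a.pkl","rb"))
crop(d["top"],180,170,360,310,4,"pics/top_crop.png")
crop(d["side"],190,170,410,350,3.5,"pics/side_crop.png")
for n in("top","side"):
    R,t=RT(d[n]);print(n,-R.T@t)
E
```

```text
top [ 0.40366927 -0.12475955  1.17822559]
side [0.33886516 0.5407148  0.63231196]
```

View pics/top_crop.png

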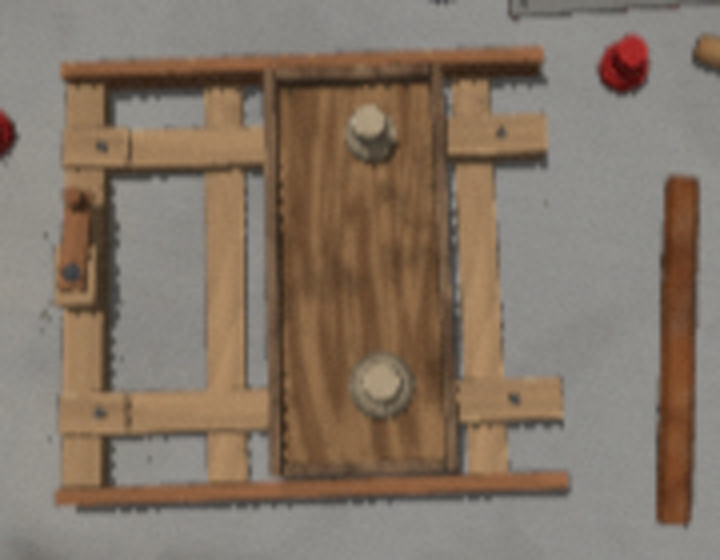

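View pics/side_crop.png

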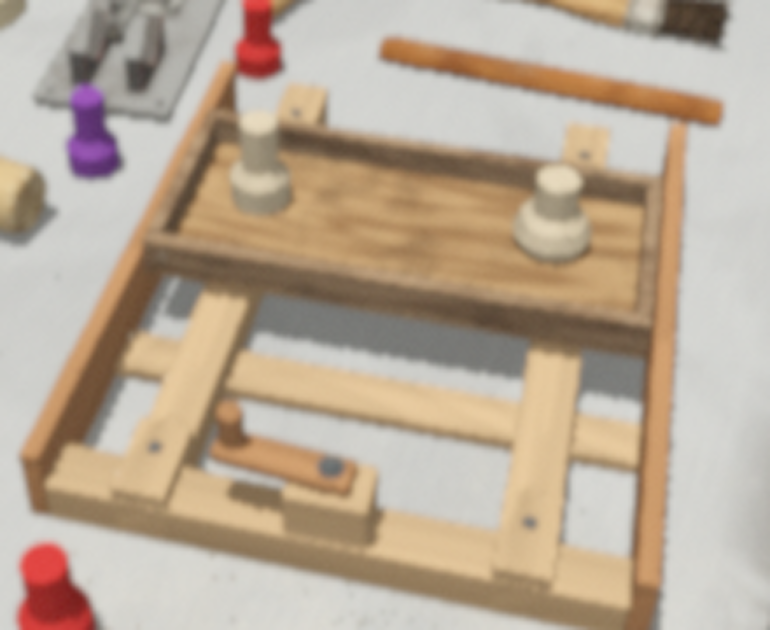

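```bash
cat > m.py <<'E'
from h import *
o,d=pickle.load(open("a.pkl","rb"))
T=d["top"];S=d["side"]
ct=lambda u,v:(180+(u+.5)/4-.5,170+(v+.5)/4-.5)
cs=lambda u,v:(190+(u+.5)/3.5-.5,170+(v+.5)/3.5-.5)
P={}
for n,uv,z in [("gUL_out",(62,65),.052),("gUR_out",(543,48),.052),("gLL_in",(57,492),.052),("gLR_in",(569,475),.052),
 ("pinUL",(101,146),.04),("pinUR",(500,131),.04),("pinLL",(98,412),.04),("pinLR",(514,398),.04),
 ("pivot",(71,271),.072),("peg",(76,195),.096),
 ("trUL",(265,70),.068),("trUR",(440,66),.068),("trLL",(272,474),.068),("trLR",(455,470),.068),
 ("slimtop",(369,120),.108),("widetop",(380,380),.096)]:
    P[n]=ray(T,ct(*uv),z);print("T",n,P[n].round(4), "side px crop",((proj(S,P[n])-[190,170])*3.5).round(0))
for n,uv,z in [("pinUL",(154,446),.04),("pinUR",(296,112),.04),("pinLL",(529,522),.04),("pinLR",(585,154),.04),("pivot",(331,466),.072),("peg",(229,407),.096),("trUL",(148,238),.068),("trUR",(217,115),.068),("trLL",(653,327),.068),("trLR",(657,180),.068)]:
    q=ray(S,cs(*uv),z);print("S",n,q.round(4),"diff",(q-P[n]).round(4)[:2])
E
python3 m.py
```

```text
T gUL_out [0.6678 0.1665 0.052 ] side px crop [ 20. 449.]
T gUR_out [ 0.7297 -0.1954  0.052 ] side px crop [220.  58.]
T gLL_in [0.3552 0.1133 0.052 ] side px crop [637. 574.]
T gLR_in [ 0.416  -0.2495  0.052 ] side px crop [670. 120.]
T pinUL [0.6117 0.1287 0.04  ] side px crop [151. 445.]
T pinUR [ 0.6637 -0.171   0.04  ] side px crop [290. 111.]
T pinLL [0.415  0.0963 0.04  ] side px crop [524. 521.]
T pinLR [ 0.4656 -0.2049  0.04  ] side px crop [580. 153.]
T pivot [0.5115 0.1271 0.072 ] side px crop [325. 464.]
T peg [0.5636 0.1278 0.096 ] side px crop [228. 401.]
T trUL [0.6804 0.0105 0.068 ] side px crop [141. 236.]
T trUR [ 0.7009 -0.1193  0.068 ] side px crop [208. 108.]
T trLL [ 0.3884 -0.039   0.068 ] side px crop [644. 320.]
T trLR [ 0.4085 -0.1673  0.068 ] side px crop [658. 176.]
T slimtop [ 0.6437 -0.074   0.108 ] side px crop [255. 118.]
T widetop [ 0.4624 -0.1065  0.096 ] side px crop [553. 177.]
S pinUL [0.611 0.128 0.04 ] diff [-0.0007 -0.0007]
S pinUR [ 0.6611 -0.1729  0.04  ] diff [-0.0026 -0.0019]
S pinLL [0.4133 0.0954 0.04  ] diff [-0.0017 -0.0009]
S pinLR [ 0.4632 -0.2065  0.04  ] diff [-0.0024 -0.0016]
S pivot [0.5092 0.1263 0.072 ] diff [-0.0023 -0.0007]
S peg [0.5627 0.1305 0.096 ] diff [-0.0009  0.0027]
S trUL [0.6767 0.0101 0.068 ] diff [-0.0037 -0.0004]
S trUR [ 0.693  -0.1154  0.068 ] diff [-0.008   0.0039]
S trLL [ 0.3836 -0.0362  0.068 ] diff [-0.0048  0.0028]
S trLR [ 0.4093 -0.1635  0.068 ] diff [0.0009 0.0038]
```

```bash
cat >> h.py <<'E'
from scipy.spatial.transform import Rotation as Rn
u=np.array([-.167,.986]);u/=np.linalg.norm(u);v=np.array([-u[1],u[0]])
O=np.array([.5375,-.0412])
def W(x,y): return O+x*u+y*v
def toR(p): q=np.array(p)[:2]-O;return np.array([q@u,q@v])
def rel(o,tip,R=None):
    """tip world xyz of fingertips, tool rotation R (down)"""
    q=o["tool_rot"];R0=Rn.from_quat([q[1],q[2],q[3],q[0]])
    R=Rdes if R is None else R
    tcp=np.array(tip)-R.apply([0,0,.19])
    return (R0.inv()*R).as_rotvec().round(3).tolist(),R0.inv().apply(tcp-o["tool_pos"]).round(4).tolist()
ydir=np.r_[-v,0.];zd=np.array([0,0,-1.]);Rdes=Rn.from_matrix(np.c_[np.cross(ydir,zd),ydir,zd])
E
python3 - <<'E'
from h import *
o,d=pickle.load(open("a.pkl","rb"))
T=d["top"]
print("pot",[ray(T,(65,230),z).round(2) for z in (.05,.15,.25)])
print("amber",toR(ray(T,(345,258),.015)),"tray",toR((.5446,-.0788)))
w=np.r_[W(-.14,0)]
print(w)
print(rel(o,[.5,.35,.31]));print(rel(o,[*w,.16]))
print(rel(o,[.5,.35,.31]),Rdes.as_matrix())
E
```

```text
pot [array([0.48, 0.53, 0.05]), array([0.48, 0.47, 0.15]), array([0.47, 0.41, 0.25])]
amber [-0.26430858  0.06788735] tray [-0.03825767 -0.00072137]
[ 0.56087901 -0.17923413]
([-0.001, 0.001, 1.074], [-0.3602, -0.1572, -0.0959])
([-0.001, 0.001, 1.074], [-0.5887, -0.6381, 0.0549])
([-0.001, 0.001, 1.074], [-0.3602, -0.1572, -0.0959]) [[-0.1669929  0.9859581  0.       ]
 [ 0.9859581  0.1669929  0.       ]
 [ 0.         0.        -1.       ]]
```

Call:
play_rows([
  [0,0,0,0,0,-0.05,60],
  [0,0,0,0,0,-0.1,60],
  [0,0,1.074,-0.589,-0.638,-0.1,50],
  [0,0,1.074,-0.589,-0.638,-0.1,50],
  [0,0,1.074,-0.589,-0.638,-0.1,50],
  [0,0,1.074,-0.589,-0.638,-0.1,50],
  [0,0,1.074,-0.589,-0.638,-0.1,50],
  [0,0,1.074,-0.589,-0.638,-0.1,50],
  [0,0,1.074,-0.589,-0.638,-0.1,50],
  [0,0,1.074,-0.589,-0.638,-0.1,50],
  [0,0,1.074,-0.589,-0.638,-0.1,50],
  [0,0,1.074,-0.589,-0.638,-0.1,50],
])

```text
t: 1.35
tool_pos: [0.4125, 0.1558, 0.5048]
tool_rot: [-0.0, 0.645, 0.764, 0.0]
contact_force: [1.0, 0.6, 0.6]
finger_gap: 0.495
```

```bash
cat > r.py <<'E'
import sys
from h import *
from workcell import bot
o=bot.get_obs()
q=o["tool_rot"];R0=Rn.from_quat([q[1],q[2],q[3],q[0]])
tip=o["tool_pos"]+R0.apply([0,0,.19])
print("t",round(float(o["t"]),2),"tip",tip.round(4),"rack",toR(tip).round(4),"z",tip[2].round(4),"F",np.round(o["contact_force"],1),"gap",round(float(o["finger_gap"]),2),"j",np.round(o["joint_positions"],2))
if len(sys.argv)>3:
    x,y,z=map(float,sys.argv[1:4]);print(rel(o,[*W(x,y),z]))
E
python3 r.py -.14 0 .16
```

```text
t 1.35 tip [0.4125 0.1559 0.3148] rack [0.2152 0.0903] z 0.3148 F [1.  0.6 0.6] gap 0.49 j [-0.87 -0.02  0.43  1.98  0.01  1.18 -0.27]
([0.0, -0.001, 0.0], [-0.3552, 0.0902, 0.1546])
```

Call:
play_rows([
  [0,0,0,-0.36,0.09,0,50],
  [0,0,0,-0.36,0.09,0,50],
  [0,0,0,-0.36,0.09,0,50],
  [0,0,0,-0.36,0.09,0,50],
  [0,0,0,-0.36,0.09,0,50],
  [0,0,0,-0.36,0.09,0.02,50],
  [0,0,0,-0.36,0.09,0.05,50],
  [0,0,0,-0.36,0.09,0.1,50],
  [0,0,0,-0.36,0.09,0.13,50],
  [0,0,0,-0.36,0.09,0.15,50],
  [0,0,0,-0.36,0.09,0.15,50],
  [0,0,0,-0.36,0.09,0.15,50],
])

```text
t: 2.55
tool_pos: [0.5614, -0.182, 0.3552]
tool_rot: [0.0, 0.645, 0.764, -0.0]
contact_force: [-0.3, -0.7, 0.2]
finger_gap: 0.501
```

```bash
python3 r.py -.140 0 .035
python3 - <<'E'
from h import *
from workcell import bot
d={n:bot.get_image(n) for n in("top","side")}
crop(d["top"],180,170,360,310,4,"pics/b_top.png");crop(d["side"],190,120,410,350,2.6,"pics/b_side.png")
E
```

```text
t 2.55 tip [ 0.5614 -0.1821  0.1652] rack [-0.1429 -0.    ] z 0.1652 F [-0.3 -0.7  0.2] gap 0.5 j [-0.27  0.49  0.69  1.83 -0.37  0.96  0.76]
([-0.0, 0.0, 0.0], [0.0029, -0.0, 0.1302])
```

View pics/b_side.png

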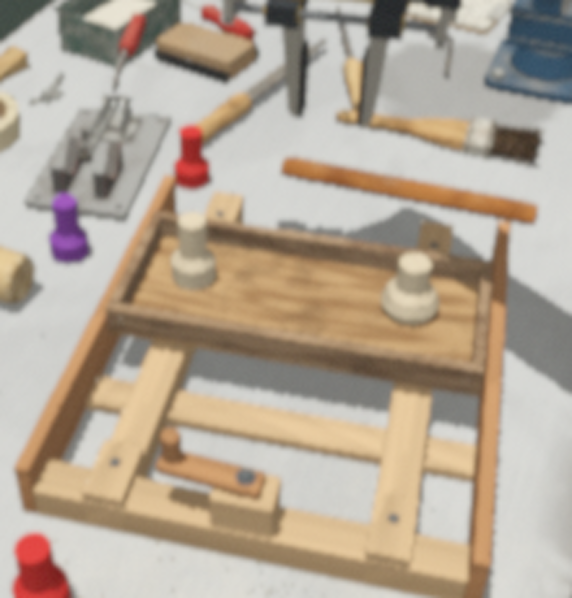

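Call:
play_rows([
  [0,0,0,0,0,0.04,50],
  [0,0,0,0,0,0.08,50],
  [0,0,0,0,0,0.11,50],
  [0,0,0,0,0,0.13,50],
  [0,0,0,0,0,0.13,50],
  [0,0,0,0.005,0,0.13,50],
  [0,0,0,0.01,0,0.13,50],
  [0,0,0,0.015,0,0.13,50],
  [0,0,0,0.02,0,0.13,50],
  [0,0,0,0.02,0,0.13,50],
])

```text
t: 3.65
tool_pos: [0.558, -0.161, 0.2252]
tool_rot: [0.0, 0.645, 0.764, 0.001]
contact_force: [0.0, -0.5, 0.8]
finger_gap: 0.499
```

```bash
python3 r.py -.015 0 .035
python3 - <<'E'
from h import *
from workcell import bot
d={n:bot.get_image(n) for n in("top","side")}
crop(d["side"],190,120,410,350,2.6,"pics/c_side.png")
E
```

```text
t 3.65 tip [ 0.5582 -0.1609  0.0352] rack [-0.1214 -0.0004] z 0.0352 F [ 0.  -0.5  0.8] gap 0.5 j [-0.21  0.65  0.57  1.92 -0.52  0.72  0.84]
([0.001, -0.001, 0.002], [0.1066, -0.0, 0.0003])
```

View pics/c_side.png

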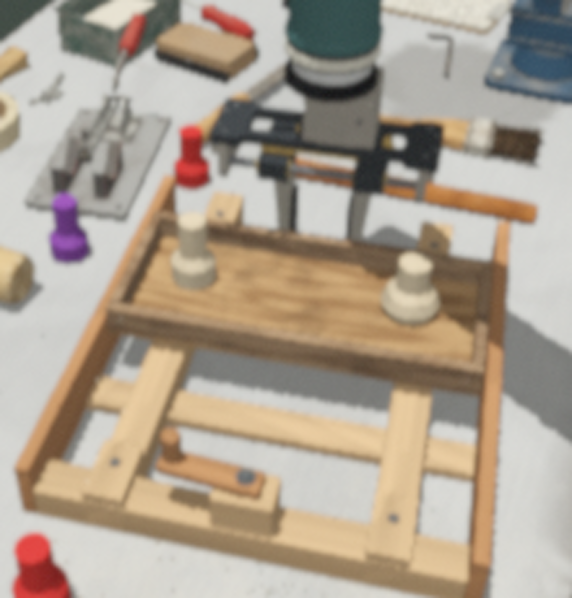

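Call:
play_rows([
  [0,0,0,0.002,0,0,50],
  [0,0,0,0.004,0,0,50],
  [0,0,0,0.006,0,0,50],
  [0,0,0,0.008,0,0,50],
  [0,0,0,0.011,0,0,50],
  [0,0,0,0.014,0,0,50],
  [0,0,0,0.017,0,0,50],
  [0,0,0,0.02,0,0,50],
  [0,0,0,0.023,0,0,50],
  [0,0,0,0.026,0,0,50],
  [0,0,0,0.029,0,0,50],
  [0,0,0,0.032,0,0,50],
])

```text
t: 4.95
tool_pos: [0.5525, -0.1305, 0.2248]
tool_rot: [0.0, 0.645, 0.764, 0.0]
contact_force: [0.5, -2.8, 1.0]
finger_gap: 0.502
```

Call:
play_rows([
  [0,0,0,0.003,0,0,50],
  [0,0,0,0.006,0,0,50],
  [0,0,0,0.009,0,0,50],
  [0,0,0,0.012,0,0,50],
  [0,0,0,0.015,0,0,50],
  [0,0,0,0.018,0,0,50],
  [0,0,0,0.021,0,0,50],
  [0,0,0,0.024,0,0,50],
  [0,0,0,0.027,0,0,50],
  [0,0,0,0.03,0,0,50],
  [0,0,0,0.033,0,0,50],
  [0,0,0,0.036,0,0,50],
])

```text
t: 6.15
tool_pos: [0.5467, -0.0955, 0.2251]
tool_rot: [0.001, 0.645, 0.764, 0.0]
contact_force: [0.3, -5.5, 5.0]
finger_gap: 0.5
```

```bash
python3 r.py -.015 0 .035
python3 - <<'E'
from h import *
from workcell import bot
d={n:bot.get_image(n) for n in("top","side")}
crop(d["side"],190,120,410,350,2.6,"pics/d_side.png")
crop(d["top"],180,170,360,310,4,"pics/d_top.png")
E
```

```text
t 6.15 tip [ 0.5469 -0.0957  0.0351] rack [-0.0553 -0.0002] z 0.0351 F [ 0.3 -5.5  5. ] gap 0.5 j [-0.33  0.62  0.58  1.98 -0.52  0.68  0.74]
([0.001, 0.001, -0.0], [0.0401, -0.0, 0.0001])
```

View pics/d_side.png

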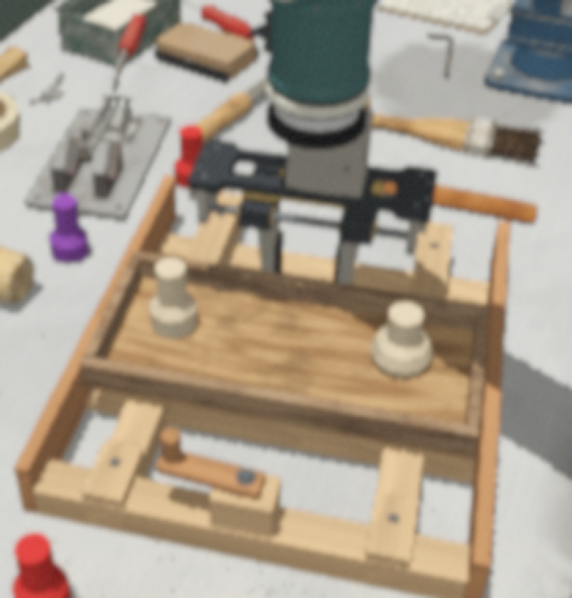

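Call:
play_rows([
  [0,0,0,0.003,0,0,50],
  [0,0,0,0.006,0,0,50],
  [0,0,0,0.009,0,0,50],
  [0,0,0,0.012,0,0,50],
  [0,0,0,0.015,0,0,50],
  [0,0,0,0.018,0,0,50],
  [0,0,0,0.021,0,0,50],
  [0,0,0,0.024,0,0,50],
  [0,0,0,0.027,0,0,50],
  [0,0,0,0.03,0,0,50],
  [0,0,0,0.032,0,0,50],
  [0,0,0,0.034,0,0,50],
])

```text
t: 7.45
tool_pos: [0.5408, -0.0615, 0.2247]
tool_rot: [0.0, 0.645, 0.764, 0.0]
contact_force: [0.0, -1.8, -1.8]
finger_gap: 0.503
```

```bash
python3 r.py -.013 0 .035
python3 - <<'E'
from h import *
from workcell import bot
d={n:bot.get_image(n) for n in("top","side")}
crop(d["side"],190,120,410,350,2.6,"pics/e_side.png")
crop(d["top"],180,170,360,310,4,"pics/e_top.png")
E
```

```text
t 7.45 tip [ 0.5408 -0.0615  0.0347] rack [-0.0206  0.0001] z 0.0347 F [ 0.  -1.8 -1.8] gap 0.5 j [-0.4   0.61  0.58  2.01 -0.53  0.67  0.69]
([0.0, 0.0, 0.0], [0.0075, 0.0002, -0.0003])
```

View pics/e_side.png

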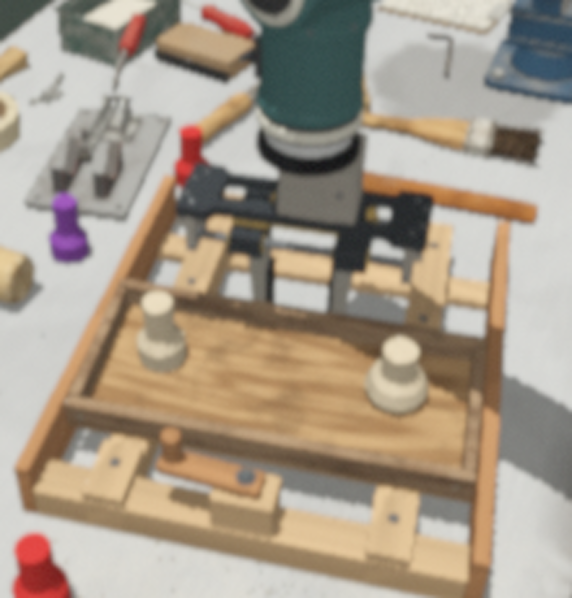

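Call:
play_rows([
  [0,0,0,0.001,0,0,50],
  [0,0,0,0.002,0,0,50],
  [0,0,0,0.003,0,0,50],
  [0,0,0,0.004,0,0,50],
  [0,0,0,0.005,0,0,50],
  [0,0,0,0.006,0,0,50],
  [0,0,0,0.006,0,0,50],
])

```text
t: 8.25
tool_pos: [0.5397, -0.0555, 0.2247]
tool_rot: [-0.0, 0.645, 0.764, 0.0]
contact_force: [0.8, -2.0, -0.6]
finger_gap: 0.502
```

```bash
python3 r.py -.013 0 .035
python3 - <<'E'
from h import *
from workcell import bot
d={n:bot.get_image(n) for n in("top","side")}
crop(d["side"],190,120,410,350,2.6,"pics/f_side.png")
E
```

```text
t 8.25 tip [ 0.5397 -0.0555  0.0347] rack [-0.0145  0.0002] z 0.0347 F [ 0.8 -2.  -0.6] gap 0.5 j [-0.41  0.61  0.58  2.01 -0.53  0.67  0.68]
([-0.0, -0.0, 0.0], [0.0015, 0.0002, -0.0003])
```

View pics/f_side.png

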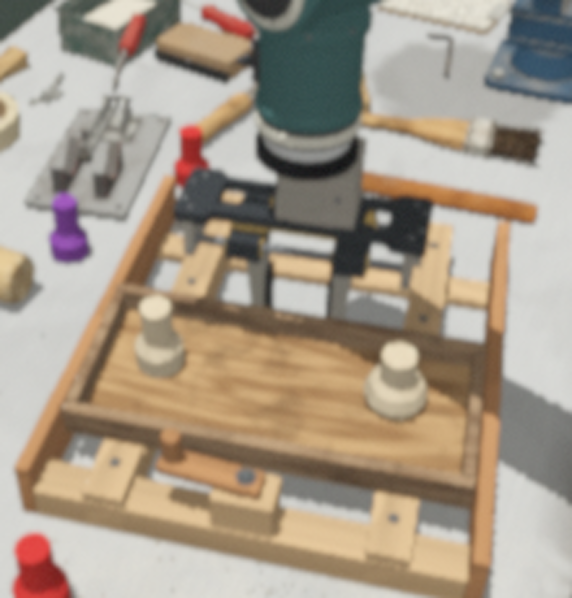

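```bash
cat > pr.py <<'E'
from h import *
o,d=pickle.load(open("a.pkl","rb"));S=d["side"];T=d["top"]
for x,y,z in [(.1325,-.15,.058),(.1325,.15,.058),(-.0025,-.15,.058),(-.0025,.15,.058),(-.0025,-.15,.067),(-.0025,.15,.067),(-.0145,0.15,.067)]:
    p=[*W(x,y),z];print(x,y,z,((proj(S,p)-[190,120])*2.6).round(0),((proj(T,p)-[180,170])*4).round(0))
E
python3 pr.py
```

```text
0.1325 -0.15 0.058 [ 58. 409.] [125.  76.]
0.1325 0.15 0.058 [473. 488.] [124. 483.]
-0.0025 -0.15 0.058 [117. 291.] [304.  70.]
-0.0025 0.15 0.058 [483. 351.] [313. 476.]
-0.0025 -0.15 0.067 [116. 282.] [303.  67.]
-0.0025 0.15 0.067 [485. 342.] [312. 476.]
-0.0145 0.15 0.067 [486. 332.] [329. 475.]
```

Call:
play_rows([
  [0,0,0,0.001,0,0,50],
  [0,0,0,0.002,0,0,50],
  [0,0,0,0.002,0,0,50],
  [0,0,0,0,0,0,50],
  [0,0,0,-0.003,0,0,50],
  [0,0,0,-0.006,0,0,50],
  [0,0,0,-0.006,0,0,50],
])

```text
t: 9.05
tool_pos: [0.5408, -0.0621, 0.2248]
tool_rot: [0.0, 0.646, 0.764, 0.0]
contact_force: [-0.3, -0.5, 0.0]
finger_gap: 0.501
```

```bash
python3 r.py -.013 0 .035
python3 - <<'E'
from h import *
from workcell import bot
d={n:bot.get_image(n) for n in("top","side")}
pickle.dump(d,open("g.pkl","wb"))
crop(d["side"],205,210,395,320,4.2,"pics/g_side.png")
crop(d["top"],180,170,360,310,4,"pics/g_top.png")
E
```

```text
t 9.05 tip [ 0.5409 -0.0621  0.0348] rack [-0.0212  0.0002] z 0.0348 F [-0.3 -0.5  0. ] gap 0.5 j [-0.4   0.61  0.58  2.01 -0.53  0.67  0.69]
([0.0, -0.0, -0.001], [0.0082, 0.0002, -0.0002])
```

View pics/g_side.png

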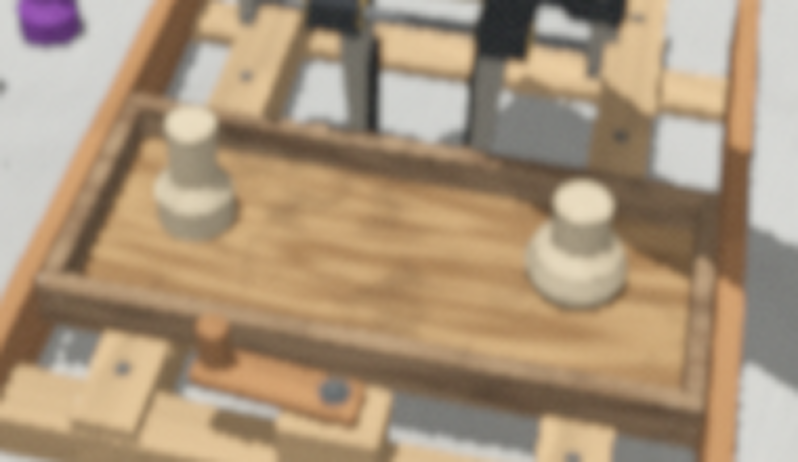

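View pics/g_top.png

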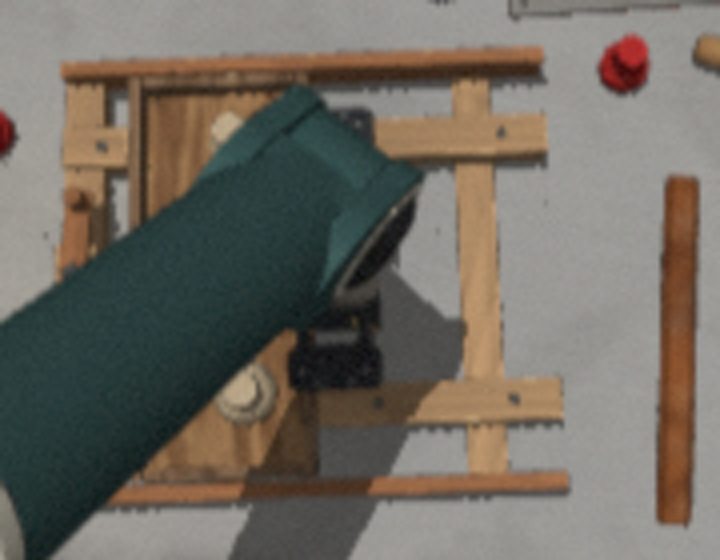

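Run:
```python
from h import *
d=pickle.load(open("g.pkl","rb"));S=d["side"]
cs=lambda u,v:(205+(u+.5)/4.2-.5,210+(v+.5)/4.2-.5)
for n,uv in [("FL",(40,285)),("FR",(703,410)),("RL",(137,96)),("RR",(716,193))]:
    for z in (.058,.068): print(n,z,(toR(ray(S,cs(*uv),z))*1e3).round(1))
```

```text
FL 0.058 [ 132.3 -146.3]
FL 0.068 [ 140.5 -142. ]
FR 0.058 [131.5 150.1]
FR 0.068 [139.8 149.2]
RL 0.058 [  -1.4 -144.4]
RL 0.068 [   9.2 -140.2]
RR 0.058 [ -0.3 148.5]
RR 0.068 [ 10.3 147.7]
```

```bash
cat > b.py <<'E'
import sys
from h import *
from workcell import bot
P=toR((.5105,.1267));print("pivot",P)
pg=toR((.5628,.129))-P;th0=np.arctan2(-pg[0],-pg[1]);print("th0",th0,np.linalg.norm(pg))
P=np.array([.170,0.])
def fin(th,dl):
    peg=P+.053*np.array([-np.sin(th),-np.cos(th)]);t=np.array([-np.cos(th),np.sin(th)])
    return peg-t*(.017+dl)
if __name__=="__main__":
    o=bot.get_obs()
    for a in sys.argv[1:]:
        th,dl,z,yaw=map(float,a.split(","))
        print(a,[ (x) for x in rel(o,[*W(*fin(th,dl)),z],Rdes*Rn.from_rotvec([0,0,yaw]))])
E
python3 b.py 0,.012,.16,0
```

```text
pivot [ 0.17005117 -0.00141724]
th0 0.12383021442807102 0.05235054918527599
0,.012,.16,0 [[0.0, -0.0, -0.0], [0.2198, 0.0532, -0.1252]]
```

Call:
play_rows([
  [0,0,0,-0.015,0,0,50],
  [0,0,0,-0.03,0,0,50],
  [0,0,0,-0.03,0,-0.03,50],
  [0,0,0,-0.03,0,-0.07,50],
  [0,0,0,-0.03,0,-0.11,40],
  [0,0,0,-0.03,0,-0.14,30],
  [0,0,0,-0.03,0,-0.14,10],
  [0,0,0,-0.03,0,-0.14,0],
])

```text
t: 9.95
tool_pos: [0.5457, -0.0924, 0.365]
tool_rot: [0.0, 0.646, 0.764, 0.0]
contact_force: [0.1, 0.2, -0.6]
finger_gap: 0.174
```

```bash
python3 r.py; python3 b.py 0,.012,.16,0
```

```text
t 9.95 tip [ 0.5459 -0.0923  0.175 ] rack [-0.0518  0.0002] z 0.175 F [ 0.1  0.2 -0.6] gap 0.17 j [-0.47  0.41  0.73  1.92 -0.34  0.94  0.59]
pivot [ 0.17005117 -0.00141724]
th0 0.12383021442807102 0.05235054918527599
0,.012,.16,0 [[0.001, 0.0, -0.001], [0.2509, 0.0532, 0.0151]]
```

Call:
play_rows([
  [0,0,0,0.05,0.01,0,0],
  [0,0,0,0.1,0.02,0,0],
  [0,0,0,0.15,0.03,0,0],
  [0,0,0,0.2,0.043,0,0],
  [0,0,0,0.235,0.053,0,0],
  [0,0,0,0.251,0.053,0,0],
  [0,0,0,0.251,0.053,0.03,0],
  [0,0,0,0.251,0.053,0.06,0],
  [0,0,0,0.251,0.053,0.08,0],
  [0,0,0,0.251,0.053,0.094,0],
  [0,0,0,0.251,0.053,0.094,0],
])

```text
t: 11.05
tool_pos: [0.5553, 0.1638, 0.2682]
tool_rot: [-0.001, 0.646, 0.763, -0.002]
contact_force: [-0.1, -0.3, 0.3]
finger_gap: 0.006
```

```bash
python3 r.py; python3 b.py 0,0.002,.08,0 .1,0,.08,.1 .2,0,.08,.2 .3,0,.08,.3 .4,0,.08,.4 .5,0,.08,.5 .6,0,.08,.6 .7,0,.08,.7 .8,0,.08,.8
python3 - <<'E'
from h import *
from workcell import bot
d={n:bot.get_image(n) for n in("top","side")}
pickle.dump(d,open("k.pkl","wb"))
crop(d["side"],190,150,410,350,2.6,"pics/k_side.png")
crop(d["top"],180,170,360,310,4,"pics/k_top.png")
E
```

```text
t 11.05 tip [0.5545 0.1633 0.0782] rack [ 0.1988 -0.0509] z 0.0782 F [-0.1 -0.3  0.3] gap 0.01 j [-0.8   0.58  0.59  1.91 -0.45  0.79  0.21]
pivot [ 0.17005117 -0.00141724]
th0 0.12383021442807102 0.05235054918527599
0,0.002,.08,0 [[-0.005, 0.002, -0.001], [-0.0102, 0.0012, -0.0018]]
.1,0,.08,.1 [[-0.005, 0.002, 0.099], [-0.0175, 0.0027, -0.0018]]
.2,0,.08,.2 [[-0.004, 0.002, 0.199], [-0.023, 0.0036, -0.0018]]
.3,0,.08,.3 [[-0.004, 0.002, 0.299], [-0.0286, 0.0039, -0.0017]]
.4,0,.08,.4 [[-0.004, 0.003, 0.399], [-0.0342, 0.0037, -0.0017]]
.5,0,.08,.5 [[-0.004, 0.003, 0.499], [-0.0397, 0.0029, -0.0017]]
.6,0,.08,.6 [[-0.004, 0.003, 0.599], [-0.0451, 0.0016, -0.0017]]
.7,0,.08,.7 [[-0.004, 0.003, 0.699], [-0.0503, -0.0002, -0.0017]]
.8,0,.08,.8 [[-0.004, 0.004, 0.799], [-0.0554, -0.0026, -0.0017]]
```

View pics/k_side.png

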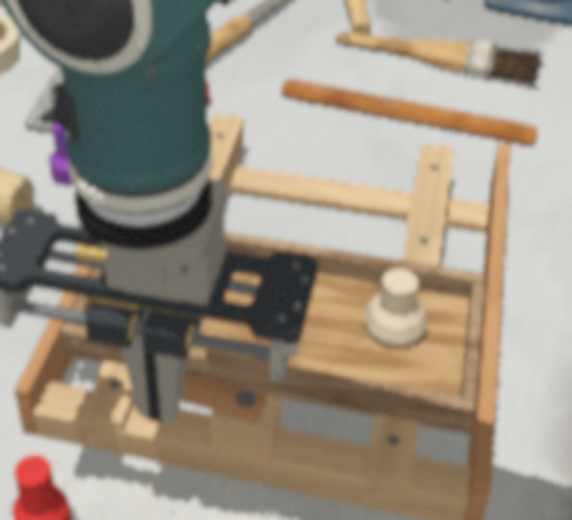

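View pics/k_top.png

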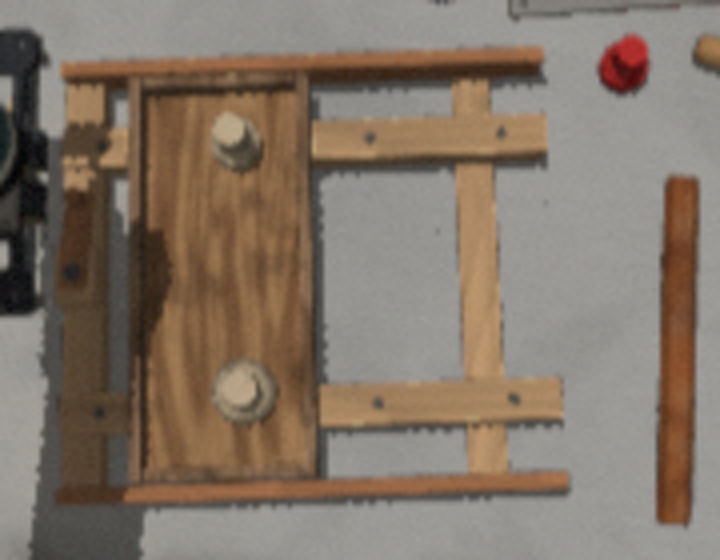

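Call:
play_rows([
  [0,0,0,-0.005,0.001,-0.002,0],
  [0,0,0,-0.01,0.001,-0.002,0],
  [0,0,0.1,-0.0175,0.003,-0.002,0],
  [0,0,0.2,-0.023,0.0035,-0.002,0],
  [0,0,0.3,-0.0285,0.004,-0.002,0],
  [0,0,0.4,-0.034,0.0035,-0.002,0],
  [0,0,0.5,-0.0395,0.003,-0.002,0],
  [0,0,0.6,-0.045,0.0015,-0.002,0],
  [0,0,0.7,-0.05,0,-0.002,0],
  [0,0,0.8,-0.0555,-0.0025,-0.002,0],
  [0,0,0.8,-0.0555,-0.0025,-0.002,0],
])

```text
t: 12.25
tool_pos: [0.5631, 0.109, 0.2735]
tool_rot: [0.0, 0.892, 0.452, 0.001]
contact_force: [0.3, 0.2, -0.1]
finger_gap: 0.003
```

```bash
python3 r.py; python3 b.py .8,0,.08,.8 .9,0,.08,.9 1,0,.08,1 1.1,0,.08,1.1 1.2,0,.08,1.2 1.3,0,.08,1.3 1.4,0,.08,1.4 1.5,0,.08,1.5 1.53,0,.08,1.53 1.5,0.02,.08,1.5
python3 - <<'E'
from h import *
from workcell import bot
d={n:bot.get_image(n) for n in("top","side")}
pickle.dump(d,open("k.pkl","wb"))
crop(d["side"],190,150,410,350,2.6,"pics/l_side.png")
crop(d["top"],180,170,360,310,4,"pics/l_top.png")
E
```

```text
t 12.25 tip [0.5633 0.109  0.0835] rack [ 0.1438 -0.0505] z 0.0835 F [ 0.3  0.2 -0.1] gap 0.0 j [-0.85  0.63  0.8   1.93 -0.61  0.84 -0.35]
pivot [ 0.17005117 -0.00141724]
th0 0.12383021442807102 0.05235054918527599
.8,0,.08,.8 [[0.001, -0.001, -0.001], [-0.0009, -0.0008, 0.0035]]
.9,0,.08,.9 [[0.001, -0.001, 0.099], [-0.0062, 0.0006, 0.0035]]
1,0,.08,1 [[0.001, -0.001, 0.199], [-0.0117, 0.0015, 0.0035]]
1.1,0,.08,1.1 [[0.001, -0.001, 0.299], [-0.0173, 0.0019, 0.0035]]
1.2,0,.08,1.2 [[0.001, -0.001, 0.399], [-0.0228, 0.0017, 0.0035]]
1.3,0,.08,1.3 [[0.001, -0.001, 0.499], [-0.0283, 0.0009, 0.0035]]
1.4,0,.08,1.4 [[0.001, -0.001, 0.599], [-0.0338, -0.0004, 0.0035]]
1.5,0,.08,1.5 [[0.001, -0.001, 0.699], [-0.039, -0.0023, 0.0035]]
1.53,0,.08,1.53 [[0.001, -0.001, 0.729], [-0.0405, -0.0029, 0.0035]]
1.5,0.02,.08,1.5 [[0.001, -0.001, 0.699], [-0.0237, 0.0106, 0.0035]]
```

View pics/l_side.png

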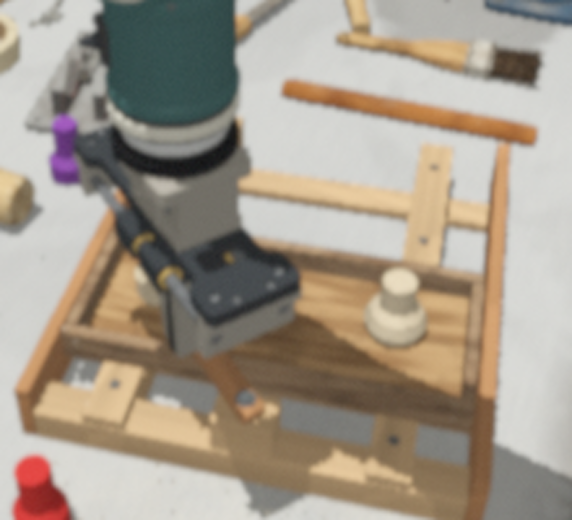

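View pics/l_top.png

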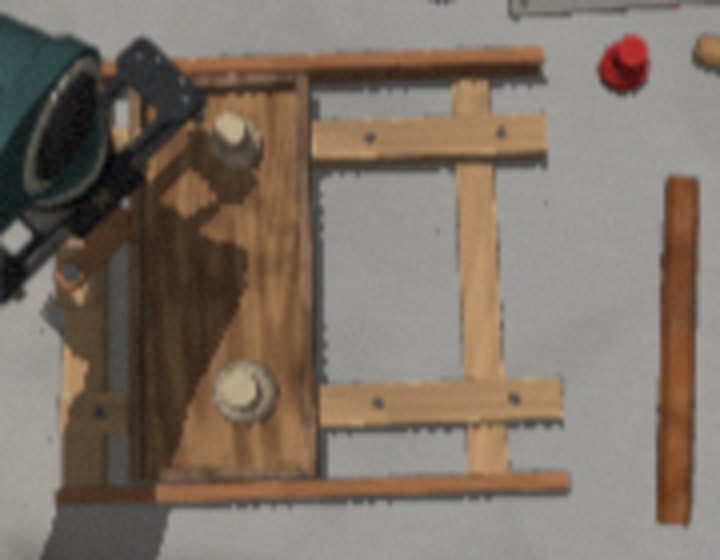

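Call:
play_rows([
  [0,0,0.1,-0.006,0.0005,0.003,0],
  [0,0,0.2,-0.0115,0.0015,0.003,0],
  [0,0,0.3,-0.017,0.002,0.003,0],
  [0,0,0.4,-0.023,0.0015,0.003,0],
  [0,0,0.5,-0.0285,0.001,0.003,0],
  [0,0,0.6,-0.034,-0.0005,0.003,0],
  [0,0,0.7,-0.039,-0.0025,0.003,0],
  [0,0,0.73,-0.041,-0.003,0.003,0],
  [0,0,0.73,-0.041,-0.003,0.003,0],
])

```text
t: 13.25
tool_pos: [0.5363, 0.0788, 0.2698]
tool_rot: [-0.0, 0.994, 0.105, 0.0]
contact_force: [0.4, 0.8, 0.8]
finger_gap: 0.005
```

```bash
python3 r.py; python3 b.py 1.53,0,.08,1.53
python3 - <<'E'
from h import *
from workcell import bot
d={n:bot.get_image(n) for n in("top","side")}
crop(d["side"],190,150,410,350,2.6,"pics/m_side.png")
crop(d["top"],180,170,360,310,4,"pics/m_top.png")
E
```

```text
t 13.25 tip [0.5363 0.0788 0.0798] rack [ 0.1185 -0.0188] z 0.0798 F [0.4 0.8 0.8] gap 0.0 j [-0.94  0.67  0.98  2.01 -0.75  0.87 -0.89]
pivot [ 0.17005117 -0.00141724]
th0 0.12383021442807102 0.05235054918527599
1.53,0,.08,1.53 [[-0.0, -0.0, 0.003], [0.0003, 0.0008, -0.0002]]
```

View pics/m_side.png

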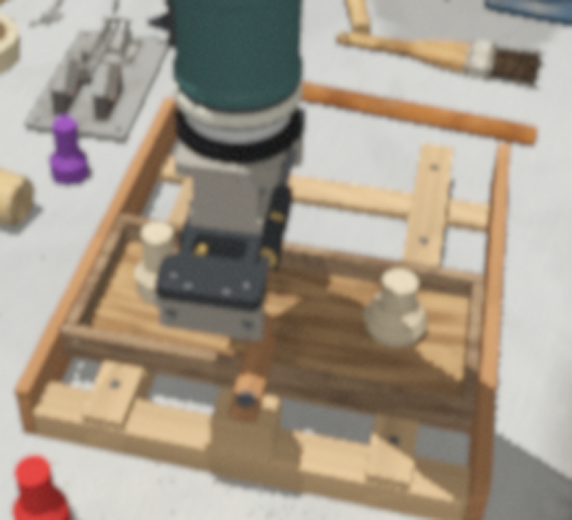

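View pics/m_top.png

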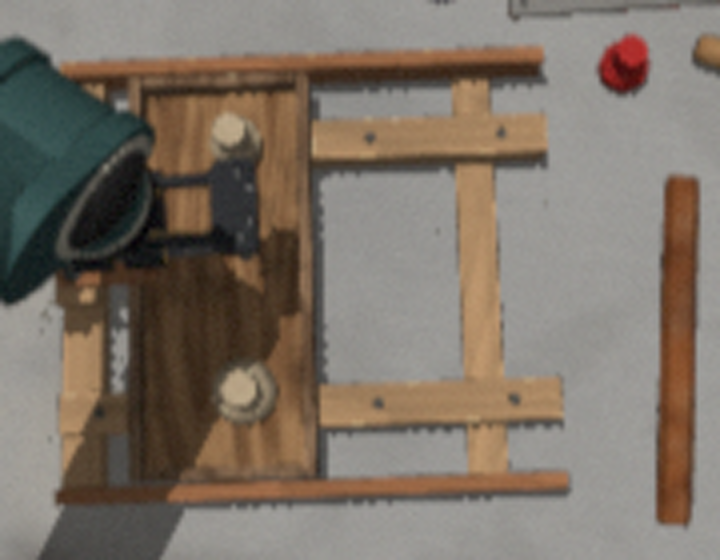

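Call:
play_rows([
  [0,0,0,0.004,0,0,0],
  [0,0,0,0.01,0,0,0],
  [0,0,0,0.01,0,-0.02,0],
  [0,0,0,0.01,0,-0.05,0],
  [0,0,0,0.01,0,-0.1,0],
  [0,0,0,0.01,0,-0.15,0],
  [0,0,0,0.01,-0.05,-0.18,0],
  [0,0,0,0.01,-0.1,-0.18,0],
  [0,0,0,0.01,-0.15,-0.18,0],
  [0,0,0,0.01,-0.18,-0.18,0],
  [0,0,0,0.01,-0.18,-0.18,0],
  [0,0,0,0.01,-0.18,-0.18,0],
])

```text
t: 14.55
tool_pos: [0.5087, 0.2576, 0.4496]
tool_rot: [0.001, 0.994, 0.105, 0.0]
contact_force: [1.1, -0.5, -0.0]
finger_gap: 0.006
```

```bash
python3 r.py
python3 - <<'E'
from h import *
from workcell import bot
d={n:bot.get_image(n) for n in("top","side")}
pickle.dump(d,open("n.pkl","wb"))
crop(d["side"],190,150,410,350,3.5,"pics/n_side.png")
crop(d["top"],180,170,360,310,4,"pics/n_top.png")
E
```

```text
t 14.55 tip [0.5088 0.2574 0.2597] rack [ 0.2992 -0.0216] z 0.2597 F [ 1.1 -0.5 -0. ] gap 0.01 j [-1.42  0.52  1.24  1.81 -0.53  1.2  -1.38]
```

View pics/n_side.png

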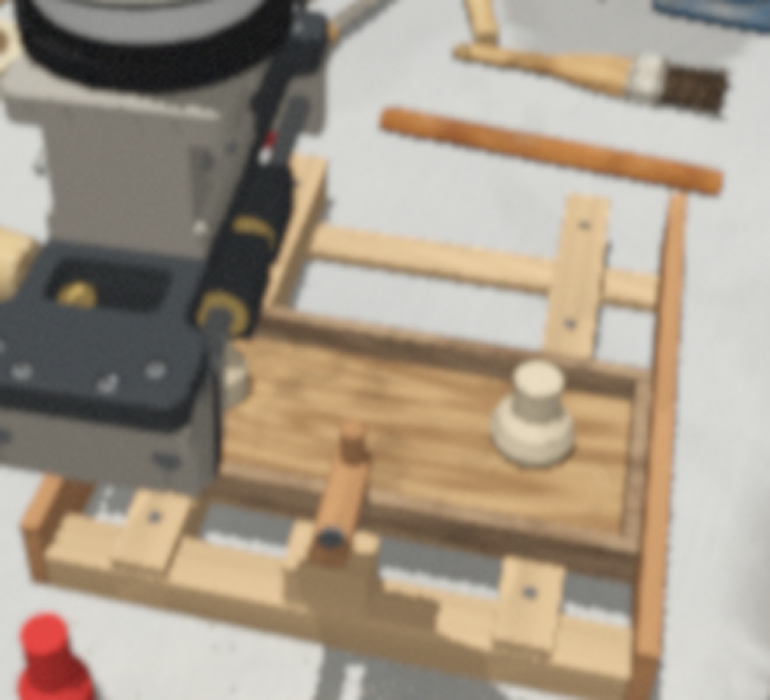

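View pics/n_top.png

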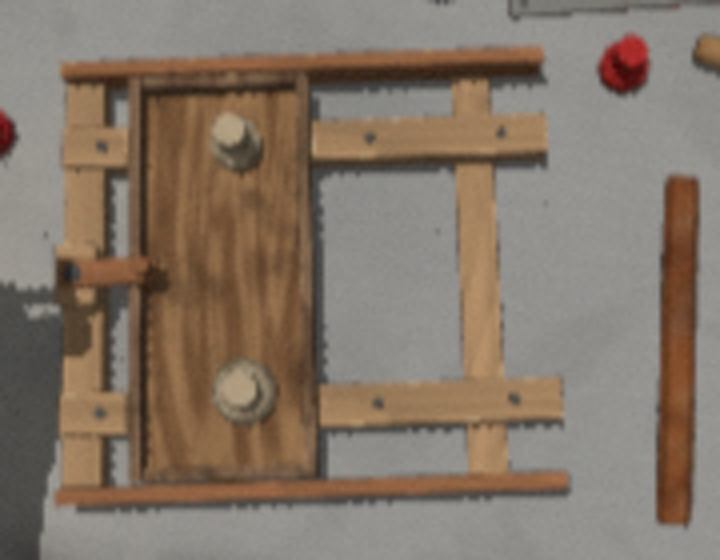

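Run:
```python
from h import *
from workcell import bot
d=pickle.load(open("n.pkl","rb"));T=d["top"]
ct=lambda u,v:(180+(u+.5)/4-.5,170+(v+.5)/4-.5)
for n,uv,z in [("peg",(154,272),.096),("pivot",(71,271),.072),("FL",(130,76),.058),("FR",(131,481),.058),("RL",(308,71),.058),("RR",(317,477),.058)]:
    print(n,(toR(ray(T,ct(*uv),z))*1e3).round(1))
p=toR(ray(T,ct(154,272),.096))-toR(ray(T,ct(71,271),.072));print("angle",np.arctan2(-p[0],-p[1]),np.linalg.norm(p))
print(bot.hand_in())
```

```text
peg [106.3   3.5]
pivot [170.3  -2.4]
FL [ 130.1 -151.1]
FR [128.7 148. ]
RL [  -4.6 -150.3]
RR [ -4.3 149.8]
angle 1.6637595521457749 0.064286720246232
the job is handed in; nothing more can be done
None
```

The tray is in the notch with the turn-button across its rim, and I handed the job in at about 14.6 s of the 64 s allowed. No verdict was given.

I pushed the tray about 100 mm along the runners, with both fingertips low on its rear wall. I then eased off so it could settle, and swung the button by its peg with closed fingers.

- **Tray:** in the final top view, read at the seated rim height of 58 mm, the outline fits the rack coordinates of a seated tray. It spans about x −4.5 to 129.5 mm and ±150 mm in y, so the centre is near x = 62.5 mm, about 2.5 mm from the notch point and inside its play. The side view taken right after the push put the tray nearer x = 65.5 mm, so the two cameras differ by about 3 mm. Both are within the 8 mm limit. At the unseated height the length would not have matched.
- **Turn-button:** the final picture shows it lying over the rim. My pixel estimate was 1.66 rad, past the 1.57 stop, and it put the peg 64 mm from the pivot instead of 53 mm. I likely clicked the peg's shadow, so that figure is only rough. The finger's own end position gives about 1.5 rad.
- **Cores, amber stick and brush:** both cores stand in the top view, though the gripper hid most of the slim core in the last side view. The amber stick looks unmoved in both views. I saw the brush only in the side view and did not measure it, but nothing came near it.
- **Forces:** contact stayed at a few newtons in every reading, 7 to 8 N at most. The arm was clear of everything at the end.

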